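# Close up the parts dispenser

## Task

Close up the parts dispenser: first take the stray standoff out of the gateway of its trough and put it in the small open tray, then push the sliding gate fully shut until the spring catch clicks out behind its tab, and last fit the loose lid on the bin and press it down until both side clips have snapped over its edges. Leave the other things on the bench where they are, and let go of everything at the end.

Things in the scene. Friction and masses are not known exactly. Their poses are not given: they have to be found in the camera images.
- hopper: Grey sheet-metal parts dispenser, screwed to the bench. Origin: centre of the bin's underside, on the bench; x points away from the trough's mouth, y to the side where the gate slides out. Sizes below are mm in this frame. Bin: open-topped box 110 (x) x 130 (y), rim at z 85, walls 4 thick, full of standoffs below z 65. Trough in front of it: see trough.
- trough (a point): Centre of the trough's floor in the gate's plane (dispenser x -105, y 0, z 18). Open trough from x -55 to -159, inner width 110 (y -55 to 55), side walls 4 thick up to z 55, front lip at x -155 to -159 up to z 35. A guide arm for the gate, 30 wide and 18 high, runs along x -105 from the trough to y 208.
- gate (a joint): Gate's slide along dispenser y, m: 0 shut, 0.110 fully open (starts 0.088 to 0.105). Upright plate 4 thick, z 22 to 62, in the plane x -105; shut it spans y -55 to 62, and open y grows by the joint value. Friction about 4 N, and about 5 N more over the catch in the last 25 mm. Caught, it rests between 0 and 0.002. A thing lying in its plane in the trough stops it.
- gate_tab (a point): Centre of the outer (+y) face of the upright tab on the gate's outer end, 68 mm above the bench: push here towards dispenser -y. Tab 40 (x) x 8 (y) mm, z 22 to 88. This face is at dispenser x -105, y 70 plus the gate's value.
- catch (a joint): Spring catch, m: 0 sprung out (at the start, and again once clicked behind the tab), about 0.008 pushed back while the tab rides over its ramp. Steel wedge z 22 to 42 at dispenser x -131 to -117, y 71.5 to 98, giving way towards -x; behind it, out to x -165, a fixed block up to z 45.
- catch_nose (a point): Top of the catch's nose, 42 mm above the bench, at dispenser x -117, y 72.5 when sprung out.
- clip_l (a joint): Black spring clip at the middle of the bin's +y edge, m outwards: 0 at rest, about 0.005 while the lid's edge spreads it. Tongue 30 (x) wide, y 67.5 to 71.5, up to z 106; its nose reaches in to y 59.5, flat underside at z 91.5, sloping top. Snapping the lid under it takes about 4 to 7 N downwards.
- clip_r (a joint): The same clip at the bin's -y edge, mirrored (value grows outwards, to -y).
- lid: Loose grey metal lid, 0.16 kg, Origin: centre of its underside (bottom of skirt). Plate 110 (x) x 127 (y) x 5 mm, its underside at z 18; skirt below it, 99 x 119 tapering to 91 x 112 at the bottom, to drop into the bin's mouth 102 x 122. Black bar handle on top, 60 (x) x 14 (y), z 23 to 51. Seated: origin at dispenser 0, 0, 67, x axes parallel (either way); at first it rests on the clips 10 higher.
- lid_end_a (a point): Top of the lid's plate near its +y edge: lid x 0, y 60, z 23. 90 mm above the bench when seated.
- lid_end_b (a point): Top of the lid's plate near its -y edge: lid x 0, y -60, z 23. 90 mm above the bench when seated.
- standoff: Stray square aluminium standoff, 50 (x) x 20 (y) x 20 mm, about 0.05 kg, lying in the trough across the gate's plane. Origin: centre of its underside, x along its length.
- tray: Small open grey tray, fixed, 100 x 100 x 35 mm outside, walls and floor 4 thick. Origin: centre of its underside.
- capacitor: Upright black capacitor can, diameter 35, 58 high, beside the gate's guide arm; leave alone. Origin: centre of underside.
- heatsink: Dark finned heat sink 45 x 40 x 32 mm beside the bin; leave alone. Origin: centre of underside.
- meter: Grey hand-held meter 70 (x) x 140 (y) x 40 mm behind the bin; leave alone. Origin: centre of underside.
- driver: Screwdriver with black handle, 170 mm long, lying in front of the dispenser; leave alone. Origin: under its middle, x towards its tip.
Mind the look-alikes: they are no part of the job. What is shaped like the lid but blue, purple or yellow is not meant.

How it is judged (in metres and radians):
On the way, in this order (a step that is already met when the one before it is completed fails the run):
1. the standoff lies in the tray, released (x of standoff in the frame of tray between -0.046 and 0.046 m and y of standoff in the frame of tray between -0.046 and 0.046 m and z of standoff in the frame of tray between -0.005 and 0.03 m and linear speed of standoff below 0.03 m/s and contact force between the fingers and standoff below 0.05 N), for 0.2 s.
2. the gate is shut and the catch has clicked out behind its tab (value of joint gate below 0.004 m and value of joint catch below 0.0025 m), for 0.2 s.
3. the lid is down on the bin with both clips snapped over it (z of lid_end_a in the frame of hopper between 0.086 and 0.093 m and z of lid_end_b in the frame of hopper between 0.086 and 0.093 m and value of joint each of clip_l, clip_r below 0.003 m and x of lid in the frame of hopper between -0.006 and 0.006 m and y of lid in the frame of hopper between -0.006 and 0.006 m), for 0.2 s.
At the end, for the whole second after the job is handed in: Standoff at rest in the tray (inside its walls, underside under 30 mm); gate within 4 mm of shut, catch sprung out (within 2.5 mm); lid within 6 mm of centre on the bin, both ends within 3 mm of seated, both clips sprung back within 3 mm; everything released (all of step 1 and all of step 2 and all of step 3 and linear speed of lid below 0.03 m/s); the robot touches nothing.
It fails at once if the capacitor is shifted by more than 25 mm or tipped over (distance of capacitor from where it was at the start of the episode above 0.025 m or angle between capacitor's own z axis and vertical above 0.6 rad).
It fails at once if the heatsink is shifted by more than 25 mm or tipped over (distance of heatsink from where it was at the start of the episode above 0.025 m or angle between heatsink's own z axis and vertical above 0.6 rad).
It fails at once if the meter is shifted by more than 25 mm or tipped over (distance of meter from where it was at the start of the episode above 0.025 m or angle between meter's own z axis and vertical above 0.6 rad).
It fails at once if the driver is shifted by more than 25 mm or tipped over (distance of driver from where it was at the start of the episode above 0.025 m).
It also fails if it takes over 72 s, if anything falls off the work surface, if the arm or the gripper's body presses on something with over 40 N, if the wrist force passes 120 N, or if a joint passes its speed limit or range.

## Robot

A 6-joint arm with a two-finger parallel gripper is mounted at the origin on the work surface. World frame = base frame: x ahead of the robot, y to its left, z up, the work surface at z = 0. Lengths are in mm, angles in rad, forces in N, time in s.
With the tool pointing down it reaches from about 350 to 875 mm from the base axis. Payload 4.2 kg.
Tool frame: the origin (TCP) lies at the very end of the fingers, on their centre line; the grasp point (between the pads) lies 19 mm behind it; z points along the fingers, y is the direction in which the jaws open and shut (so a half turn about z gives the same grasp; the last joint's range is limited). The gripper opens to 85 mm and grips with 20 to 120 N. Pads are 22 mm wide; open, the fingers measure 114 mm over their backs; the gripper's body (76 mm by 85 mm) begins 54 mm behind the grasp point. The pads swing forward as they close: fully open they stand 13 mm farther back than shut.
Start: joints at [-0.903, 0.385, 0.008, 0, -1.194, -0.259], TCP at [248.456, -573.471, 231.312] pointing down, gripper open.
Joint ranges: [-3.14, 3.14], [-1.21, 2.06], [-1.07, 1.41], [-3.16, 2.05], [-2.99, -0.16], [-3.1, 3.1]. Speed limits (rad/s): [2.79, 2.79, 3.14, 3.14, 3.14, 3.14].

## Interface

Orientations are given as a unit quaternion [x, y, z, w].
In Python, from bench import read_state, get_image, camera_params, job_done gives the robot as it stands.
- The arm moves only by the tool send_rows, never from a script. Its arguments are lists of equal length, an entry for each row: "translation": the shift along the tool's x, y, z in m, a list of three; "yaw": the turn about the tool's z in degrees; "fingers": the closure in counts, from 0 (fully open) to 255 (shut). A call has 1 to 12 rows; each row is the pose to reach, as a shift and turn from the pose measured when the call began, along the tool's axes at that moment; what a row does not reach only later rows make up. A row lasts 1/10 s, in which the tool goes at most 50 mm and 8.59 degrees, less where a joint would pass 70% of its speed; a pose out of reach is approached as far as the arm can. A call with a gripper value outside its range is refused whole. The fingers move at their own pace and stop on an object; the grip force is fixed at half the most. Time passes only in rows, so rows that repeat a pose let the fingers close. It gives the time, the measured TCP pose, the force and the opening at its end, in the units of the state.
- read_state(): the state, without advancing time (a new reading comes with each control period).
- get_image(name): name is "scene" or "top" or "wrist"; returns the picture (400x640x3 uint8, blue, green, red); there is no depth.
- camera_params(name): a dict with "mtx" (3x3 intrinsics, pixels), "rvec" (rotation vector, rad) and "tvec" (3), from world to camera coordinates, as OpenCV has them; the wrist camera has in their place "tool_from_camera" (4x4, takes a point from camera to tool coordinates, whose origin is the TCP and whose axes are the flange's). Camera axes: x right, y down, z forward; pixel columns grow to the right and rows downward; lengths in mm; the calibration is good to about 2 mm. A picture is of the moment at which its call begins: read the wrist's pose just before it. camera_params takes no time and is no camera call.
- job_done(): hands the job in, once; it reports no verdict.
The state is a dict: "clock": time; "joints": joint angles; "joint_vel": joint speeds; "joint_efforts": joint torques, N m; "position": TCP position; "ee_rot": TCP orientation; "contact_force": force on the tool from outside, world axes, zero at the start; "wrist_torque": the same for the moment, N m; "gripper_width": finger opening in mm.
Only numpy, scipy, OpenCV 4.12 (cv2) and the standard library are available. Lean on these libraries where they do the work, as an engineer would, in place of code of your own. Each camera call takes 0.05 s, during which the arm holds its last target.

## Working session

There is one attempt and no reset: what is moved stays moved. The work goes in short steps, Python scripts to look and compute and a tool call to move; the robot and the scene stay as the last step left them, time stands still between calls to the robot, and variables do not carry over. Pictures are saved under pics/ and viewed, and the job is handed in when it is done.

Besides the shell and the picture viewer there is one more tool, called after ">>>" as name(argument=value, ...), one argument or row to a line, values as JSON. send_rows: Moves the arm, as the interface text tells. Its arguments: {"type":"object","properties":{"translation":{"type":"array","items":{"type":"array","items":{"type":"number"}}},"yaw":{"type":"array","items":{"type":"number"}},"fingers":{"type":"array","items":{"type":"number"}}},"required":["translation","yaw","fingers"]}

```bash
ls; mkdir -p pics; python3 - <<'E'
from bench import *
import cv2
s=read_state()
for k in s: print(k,s[k])
for n in ["scene","top","wrist"]:
    cv2.imwrite(f"pics/{n}0.png",get_image(n)); print(n,camera_params(n))
E
```

```text
pics
clock 0.0
joints [-9.03387321e-01  3.85573580e-01  6.61578417e-03 -4.76943912e-04
 -1.19399168e+00 -2.58621756e-01]
joint_vel [ 0.00031039  0.00131393  0.0009178  -0.00178898  0.00067835 -0.00086165]
joint_efforts [ 3.08876515e-04 -3.92286158e+01  1.88396913e+01  4.18591216e+00
 -4.61965450e-03 -9.39019060e-06]
position [ 248.22828056 -572.95688688  230.2106463 ]
ee_rot [-2.02887168e-01  9.79201506e-01  1.06221935e-03 -2.82539435e-04]
contact_force [-0.36019321  0.95789585 -0.20130034]
wrist_torque [-0.0558733  -0.01728001 -0.03523504]
gripper_width 85.53572728060442
scene {'mtx': array([[410.68206541,   0.        , 322.72853426],
       [  0.        , 410.68206541, 201.91742458],
       [  0.        ,   0.        ,   1.        ]]), 'rvec': array([ 1.84581667,  1.38498068, -0.72771849]), 'tvec': array([ -85.57600905, -234.24755812, 1549.46042015])}
top {'mtx': array([[505.58223559,   0.        , 313.59313675],
       [  0.        , 505.58223559, 201.50123737],
       [  0.        ,   0.        ,   1.        ]]), 'rvec': array([ 2.189259  , -2.16665863,  0.09059631]), 'tvec': array([ -69.25276808,  535.06265515, 1371.01265396])}
wrist {'mtx': array([[290.04999034,   0.        , 321.66305292],
       [  0.        , 290.04999034, 200.95200354],
       [  0.        ,   0.        ,   1.        ]]), 'tool_from_camera': array([[-4.90308545e-04, -9.52472765e-01, -3.04623360e-01,
         7.83612889e+01],
       [ 9.99999801e-01, -3.45869376e-04, -5.28118678e-04,
        -1.01676691e-01],
       [ 3.97658766e-04, -3.04623559e-01,  9.52472745e-01,
        -1.43298220e+02],
       [ 0.00000000e+00,  0.00000000e+00,  0.00000000e+00,
         1.00000000e+00]])}
```

View pics/top0.png

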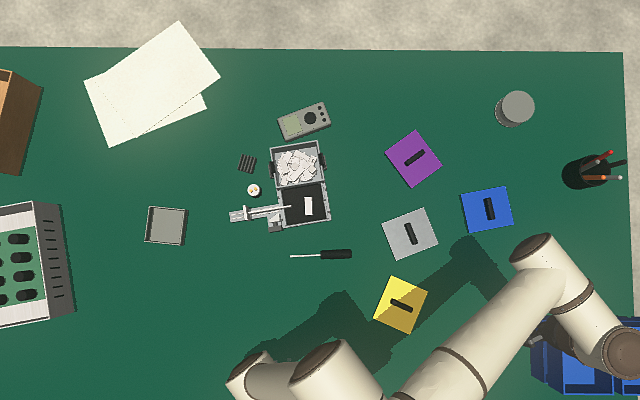

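View pics/scene0.png

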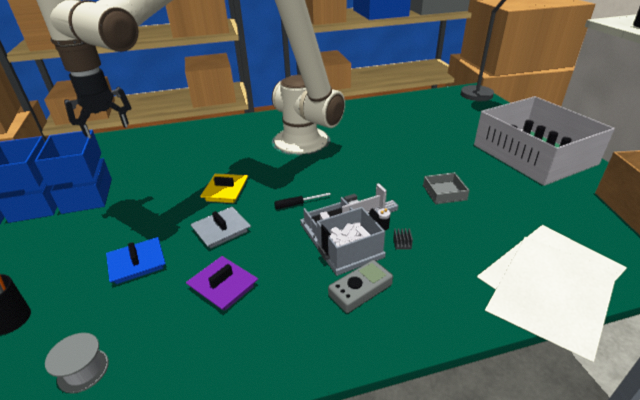

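View pics/wrist0.png

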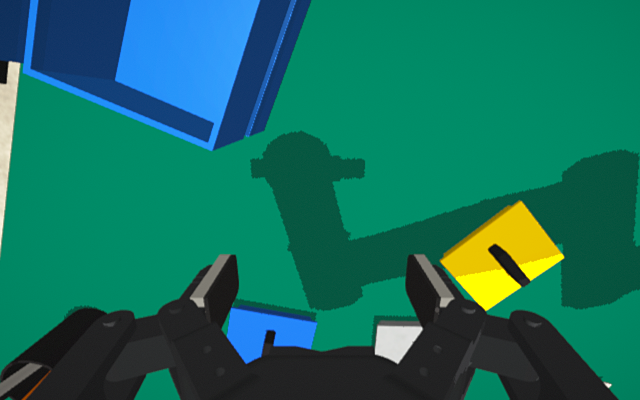

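```bash
cat > h.py <<'E'
import numpy as np, cv2
from bench import *
from scipy.spatial.transform import Rotation as R
def cam(n):
    p=camera_params(n); K=p["mtx"]
    if n=="wrist":
        s=read_state(); T=p["tool_from_camera"]; Rt=R.from_quat(s["ee_rot"]).as_matrix()
        Rwc=Rt@T[:3,:3]; c=Rt@T[:3,3]+np.array(s["position"]); return K,Rwc.T,-Rwc.T@c
    return K,cv2.Rodrigues(np.array(p["rvec"]))[0],np.array(p["tvec"])
def p2w(n,uv,z,C=None):
    K,Rm,t=C or cam(n); c=-Rm.T@t
    d=Rm.T@np.linalg.inv(K)@np.array([uv[0],uv[1],1.]); return c+d*(z-c[2])/d[2]
def w2p(n,P,C=None):
    K,Rm,t=C or cam(n); q=(K@(Rm@np.atleast_2d(P).T+t[:,None])); return (q[:2]/q[2]).T
def crop(img,x0,y0,x1,y1,f,name):
    cv2.imwrite(name,cv2.resize(img[y0:y1,x0:x1],None,fx=f,fy=f,interpolation=cv2.INTER_CUBIC))
E
python3 - <<'E'
from h import *
im=cv2.imread("pics/top0.png")
crop(im,220,90,350,270,4,"pics/c1.png"); 
crop(im,130,190,250,260,6,"pics/c2.png"); 
crop(im,360,190,460,270,6,"pics/c3.png")
im=cv2.imread("pics/scene0.png")
crop(im,270,170,420,310,5,"pics/c4.png")
for uv in [(165,225),(300,165),(410,233),(308,206)]: print(uv,p2w("top",uv,0))
E
```

```text
(165, 225) [467.55538212 350.25824567   0.        ]
(300, 165) [640.47399894 -24.28796052   0.        ]
(410, 233) [ 452.36795763 -333.15518727    0.        ]
(308, 206) [524.85100482 -48.14389207   0.        ]
```

View pics/c1.png

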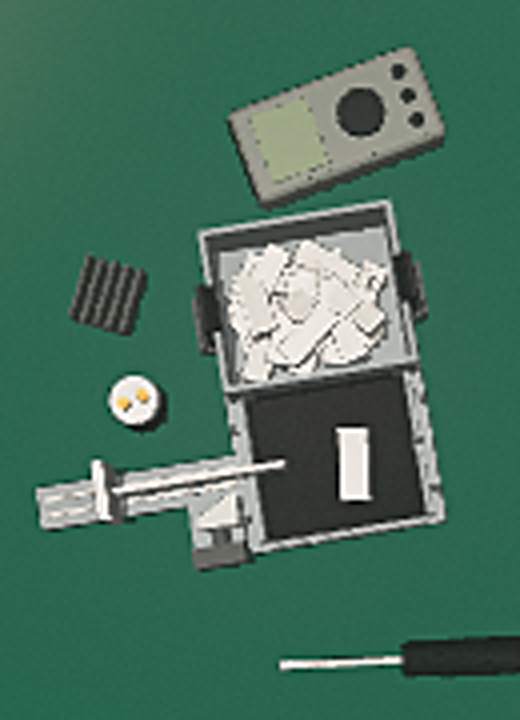

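View pics/c2.png

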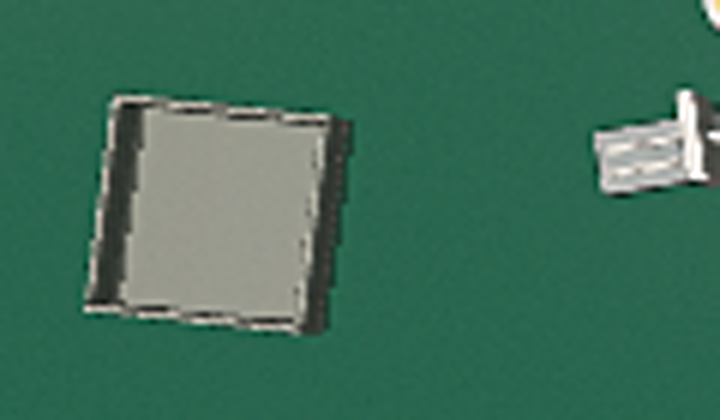

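View pics/c3.png

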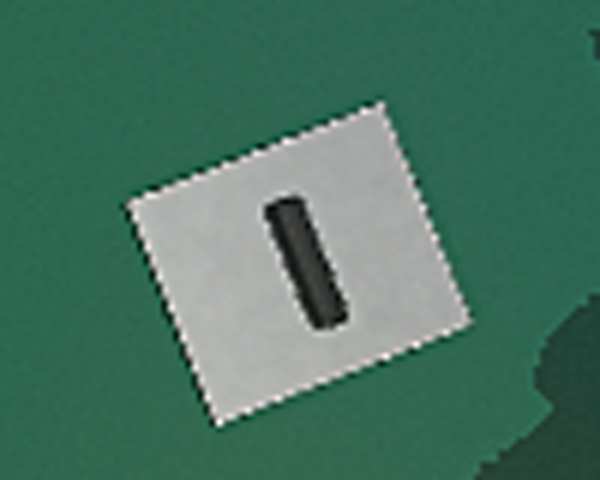

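View pics/c4.png

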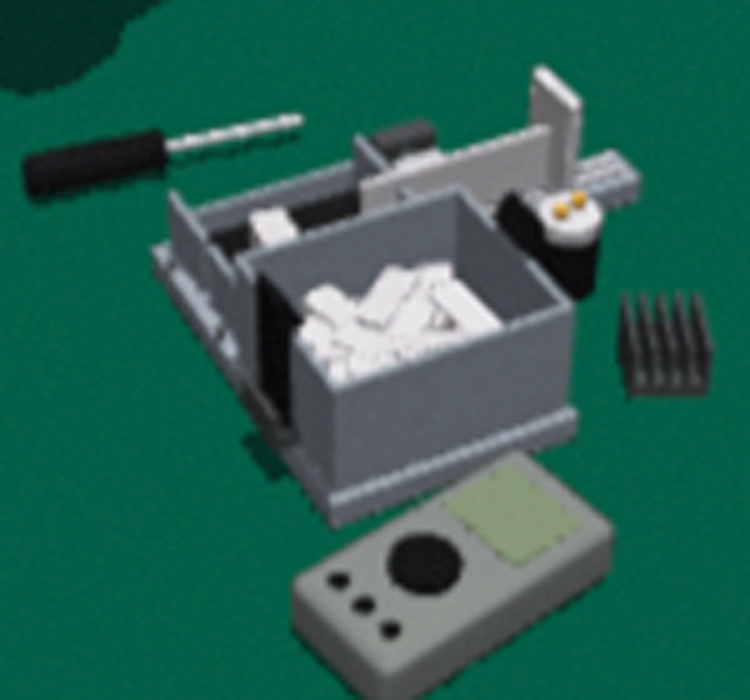

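```bash
cat > fit.py <<'E'
from h import *
from scipy.optimize import least_squares
def u(pts,f,x0,y0): return (np.array(pts,float)+.5)/f-.5+[x0,y0]
def fit(pix,mod,g,C,n="top"):
    mod=np.array(mod,float)
    def W(p):
        c,s=np.cos(p[2]),np.sin(p[2]); return np.c_[p[0]+c*mod[:,0]-s*mod[:,1],p[1]+s*mod[:,0]+c*mod[:,1],mod[:,2]]
    r=least_squares(lambda p:(w2p(n,W(p),C)-pix).ravel(),g,x_scale=[10,10,.1])
    return r.x,np.abs(r.fun).reshape(-1,2).max(1)
E
python3 - <<'E'
from fit import *
C=cam("top")
a=u([(199,231),(389,202),(416,362),(228,394)],4,220,90)
p,e=fit(a,[(55,65,85),(55,-65,85),(-55,-65,85),(-55,65,85)],[640,-24,0.15],C); print("hopper",p,e)
H=p
def hw(x,y,z): 
    c,s=np.cos(H[2]),np.sin(H[2]); return [H[0]+c*x-s*y,H[1]+s*x+c*y,z]
print("trough front corners px", (w2p("top",[hw(-159,59,55),hw(-159,-59,55),hw(-105,208,18)],C)-[219.5,89.5])*4)
b=u([(114,96),(348,121),(325,333),(86,310)],6,130,190)
b=u([(114,96),(332,118),(304,331),(86,310)],6,130,190)
print("tray",fit(b,[(50,50,35),(50,-50,35),(-50,-50,35),(-50,50,35)],[467,350,-.1],C))
l=u([(128,204),(382,103),(471,323),(217,427)],6,360,190)
print("lid",fit(l,[(55,63.5,23),(55,-63.5,23),(-55,-63.5,23),(-55,63.5,23)],[452,-333,.38],C))
s=u([(337,428),(366,428),(369,500),(340,500)],4,220,90)
print("standoff",fit(s,[(25,10,38),(25,-10,38),(-25,-10,38),(-25,10,38)],[525,-48,.0],C))
t=u([(92,463),(106,461),(120,517),(101,521)],4,220,90)
for q in t: print("tab",p2w("top",q,88,C))
c,s=np.cos(H[2]),np.sin(H[2])
w=np.mean([p2w("top",q,88,C) for q in t],0); d=w[:2]-H[:2]; print("tab center hopper", c*d[0]+s*d[1], -s*d[0]+c*d[1])
E
```

```text
hopper [ 6.30065612e+02 -1.78130629e+01  1.76777634e-01] [0.28199186 0.50113274 0.67348505 0.91008784]
trough front corners px [[261.80411953 550.69347132]
 [435.40168969 521.53908983]
 [ 38.99168153 511.01386286]]
tray (array([ 4.65922545e+02,  3.41513469e+02, -9.12816736e-02]), array([0.51964227, 0.47846348, 0.61980607, 0.36530453]))
lid (array([ 4.50294321e+02, -3.27431240e+02,  3.86142457e-01]), array([0.44702569, 0.29840208, 0.55807271, 0.14804622]))
standoff (array([ 5.23052903e+02, -4.82610742e+01,  4.70309082e-02]), array([0.01331659, 0.28102553, 0.01161178, 0.28082185]))
tab [518.09955909 122.36677473  88.        ]
tab [519.51076641 113.20860994  88.        ]
tab [482.83948746 103.24815002  88.        ]
tab [480.09083195 115.63047186  88.        ]
tab center hopper -104.79308929945289 152.2276989390126
```

```bash
cat > mv.py <<'E'
from h import *
def plan(*tg):
    "tg: (x,y,z,jawdeg)"
    s=read_state(); Rm=R.from_quat(s["ee_rot"]).as_matrix(); p=np.array(s["position"])
    h=np.degrees(np.arctan2(Rm[1,1],Rm[0,1]))
    print("clk %.2f pos %s jaw %.2f j6 %.2f F %s w %.1f tilt %.3f"%(s["clock"],np.round(p,1),h,s["joints"][5],np.round(s["contact_force"],1),s["gripper_width"],np.degrees(np.arccos(-Rm[2,2]))))
    for t in tg:
        d=Rm.T@(np.array(t[:3])-p)/1000; y=(h-t[3]+90)%180-90
        print(t,"-> shift",np.round(d,4),"yaw %.2f"%y)
E
python3 - <<'E'
from mv import *
plan((523,-48,200,92.7))
E
```

```text
clk 0.15 pos [ 248.3 -573.1  230.5] jaw 113.42 j6 -0.26 F [-0.2  0.8 -0.3] w 85.2 tilt 0.099
(523, -48, 200, 92.7) -> shift [-0.4608  0.3726  0.0311] yaw 20.72
```

>>> send_rows(
  translation=[
    [-0.461,0.373,0.031],
    [-0.461,0.373,0.031],
    [-0.461,0.373,0.031],
    [-0.461,0.373,0.031],
    [-0.461,0.373,0.031],
    [-0.461,0.373,0.031],
    [-0.461,0.373,0.031],
    [-0.461,0.373,0.031],
    [-0.461,0.373,0.031],
    [-0.461,0.373,0.031],
    [-0.461,0.373,0.031],
    [-0.461,0.373,0.031],
  ],
  yaw=[20.7,20.7,20.7,20.7,20.7,20.7,20.7,20.7,20.7,20.7,20.7,20.7],
  fingers=[130,130,130,130,130,130,130,130,130,130,130,130],
)

```text
clock: 1.35
position: [523.5, -45.5, 199.9]
ee_rot: [-0.024, 1.0, 0.001, -0.0]
contact_force: [0.8, 0.2, 0.5]
gripper_width: 41.8
```

```bash
python3 - <<'E'
from mv import *
import pickle
C=cam("wrist"); im=get_image("wrist"); cv2.imwrite("pics/w1.png",im); pickle.dump(C,open("w1.pkl","wb"))
crop(im,180,60,500,300,2.5,"pics/w1c.png")
plan((523,-48,200,92.7))
E
```

```text
clk 1.40 pos [527.2 -40.8 199.4] jaw 93.02 j6 -1.75 F [3.8 2.3 0.8] w 41.9 tilt 0.182
(523, -48, 200, 92.7) -> shift [ 0.0045 -0.0069 -0.0006] yaw 0.32
```

View pics/w1c.png

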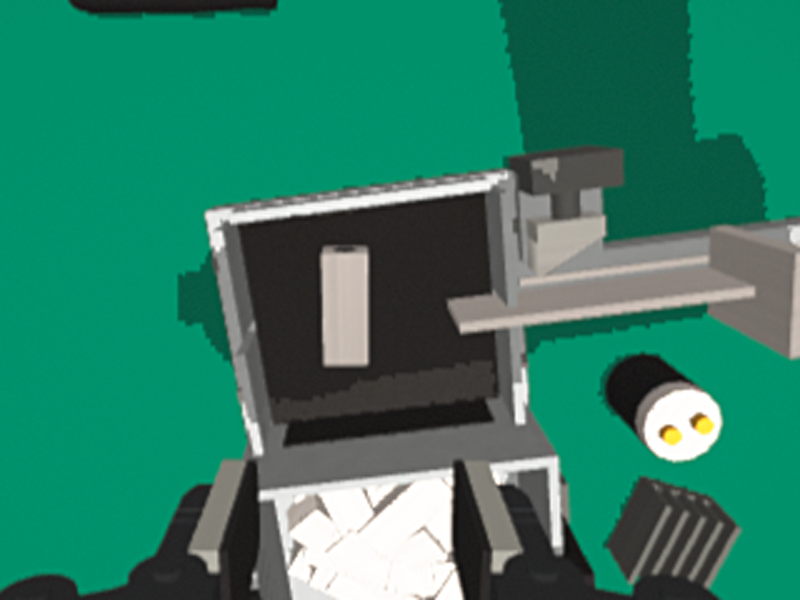

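```bash
python3 - <<'E'
from fit import *
import pickle
C=pickle.load(open("w1.pkl","rb"))
s=u([(322,253),(368,252),(368,366),(324,366)],2.5,180,60)
print("standoff",fit(s,[(-25,-10,38),(-25,10,38),(25,10,38),(25,-10,38)],[525,-48,.0],C,"wrist"))
a=u([(558,457),(257,492),(511,171),(208,211)],2.5,180,60)
p,e=fit(a,[(-55,65,85),(-55,-65,85),(-159,59,55),(-159,-59,55)],[630,-18,.17],C,"wrist"); print("hopper",p,e)
t=u([(710,228),(795,355)],2.5,180,60)
c,ss=np.cos(p[2]),np.sin(p[2])
for q in t:
    w=p2w("wrist",q,88,C); d=w[:2]-p[:2]; print(w, c*d[0]+ss*d[1], -ss*d[0]+c*d[1])
from mv import plan
plan((523,-48,60,92.7))
E
```

```text
standoff (array([ 5.23513533e+02, -4.96778010e+01,  5.29359948e-02]), array([0.26792509, 0.44843383, 0.37858548, 0.27805902]))
hopper [ 6.28940716e+02 -1.40853743e+01  1.96385602e-01] [3.901155   6.97092299 0.95796621 3.25051375]
[474.91354384  76.62462038  88.        ] -133.36664915037437 119.02104757464566
[519.80669173 117.23106178  88.        ] -81.41306647254119 150.08715544103157
clk 1.40 pos [527.2 -40.8 199.4] jaw 93.02 j6 -1.75 F [3.8 2.3 0.8] w 41.9 tilt 0.182
(523, -48, 60, 92.7) -> shift [ 0.0048 -0.0073  0.1394] yaw 0.32
```

>>> send_rows(
  translation=[
    [0.004,-0.009,0.0],
    [0.004,-0.009,0.04],
    [0.004,-0.009,0.08],
    [0.004,-0.009,0.11],
    [0.004,-0.009,0.13],
    [0.004,-0.009,0.13],
    [0.004,-0.009,0.13],
  ],
  yaw=[0,0,0,0,0,0,0],
  fingers=[130,130,130,130,130,130,130],
)

```text
clock: 2.1
position: [523.9, -50.5, 69.8]
ee_rot: [-0.026, 1.0, 0.001, 0.001]
contact_force: [0.2, 1.0, 0.3]
gripper_width: 42.1
```

```bash
python3 - <<'E'
from mv import *
plan((523.5,-49.5,22,93))
E
```

```text
clk 2.10 pos [523.9 -50.5  69.8] jaw 92.98 j6 -1.73 F [0.2 1.  0.3] w 42.1 tilt 0.165
(523.5, -49.5, 22, 93) -> shift [0.0005 0.0009 0.0478] yaw -0.02
```

>>> send_rows(
  translation=[
    [0.0,0.001,0.024],
    [0.0,0.001,0.047],
    [0.0,0.001,0.047],
    [0.0,0.001,0.047],
    [0.0,0.001,0.047],
    [0.0,0.001,0.047],
    [0.0,0.001,0.047],
    [0.0,0.001,0.047],
  ],
  yaw=[0,0,0,0,0,0,0,0],
  fingers=[130,130,130,255,255,255,255,255],
)

```text
clock: 2.9
position: [525.5, -49.3, 24.8]
ee_rot: [-0.026, 1.0, 0.001, 0.003]
contact_force: [-0.1, 0.0, 6.8]
gripper_width: 18.6
```

```bash
python3 - <<'E'
from mv import *
plan((525.5,-49,150,93),(466,341.5,150,93+0),(466,341.5,13,93))
E
```

```text
clk 2.90 pos [525.5 -49.3  24.8] jaw 93.02 j6 -1.73 F [-0.1  0.   6.8] w 18.6 tilt 0.363
(525.5, -49, 150, 93) -> shift [-0.0008  0.0005 -0.1252] yaw 0.02
(466, 341.5, 150, 93) -> shift [ 0.0381  0.3936 -0.1246] yaw 0.02
(466, 341.5, 13, 93) -> shift [0.0389 0.3934 0.0124] yaw 0.02
```

>>> send_rows(
  translation=[
    [0.0,0.0,-0.04],
    [0.0,0.0,-0.085],
    [0.0,0.0,-0.125],
    [0.004,0.045,-0.125],
    [0.009,0.095,-0.125],
    [0.014,0.145,-0.125],
    [0.019,0.195,-0.125],
    [0.024,0.245,-0.125],
    [0.029,0.295,-0.125],
    [0.034,0.345,-0.125],
    [0.038,0.393,-0.125],
    [0.038,0.393,-0.125],
  ],
  yaw=[0,0,0,0,0,0,0,0,0,0,0,0],
  fingers=[255,255,255,255,255,255,255,255,255,255,255,255],
)

```text
clock: 4.1
position: [465.6, 346.6, 151.0]
ee_rot: [-0.029, 1.0, 0.002, 0.004]
contact_force: [0.3, -0.6, -0.0]
gripper_width: 18.2
```

```bash
python3 - <<'E'
from mv import *
cv2.imwrite("pics/w2.png",get_image("wrist"))
plan((466,341.5,13,88))
E
```

```text
clk 4.15 pos [465.4 343.8 150.6] jaw 93.26 j6 -2.43 F [-0.3 -1.7 -0.1] w 18.5 tilt 0.420
(466, 341.5, 13, 88) -> shift [ 0.0004 -0.0027  0.1376] yaw 5.26
```

View pics/w2.png

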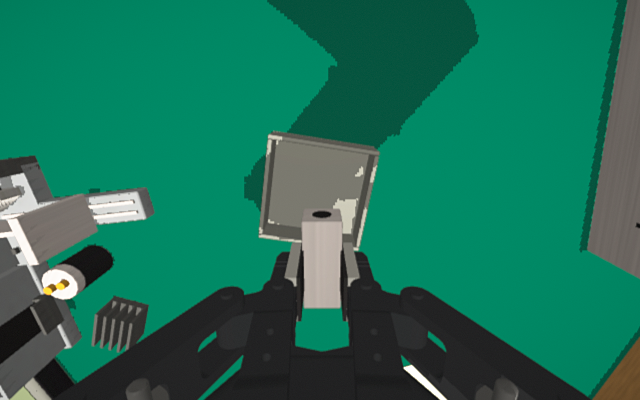

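>>> send_rows(
  translation=[
    [0.0,-0.002,0.045],
    [0.0,-0.002,0.09],
    [0.0,-0.002,0.12],
    [0.0,-0.002,0.136],
    [0.0,-0.002,0.137],
    [0.0,-0.002,0.137],
    [0.0,-0.002,0.137],
    [0.0,-0.002,0.137],
    [0.0,-0.002,0.137],
    [0.0,-0.002,0.12],
    [0.0,-0.002,0.08],
    [0.0,-0.002,0.03],
  ],
  yaw=[0,0,0,0,0,0,0,0,0,0,0,0],
  fingers=[255,255,255,255,255,255,130,130,130,130,130,130],
)

```text
clock: 5.35
position: [464.6, 340.8, 120.3]
ee_rot: [-0.028, 1.0, -0.0, 0.002]
contact_force: [1.1, 0.8, 0.2]
gripper_width: 42.1
```

```bash
python3 - <<'E'
from mv import *
im=get_image("wrist");cv2.imwrite("pics/w3.png",im)
plan((466,341.5,13,88))
E
```

```text
clk 5.40 pos [469.3 345.1 131.2] jaw 93.42 j6 -2.43 F [1.4 1.9 5.8] w 41.8 tilt 1.279
(466, 341.5, 13, 88) -> shift [ 0.0058 -0.0048  0.1181] yaw 5.42
```

View pics/w3.png

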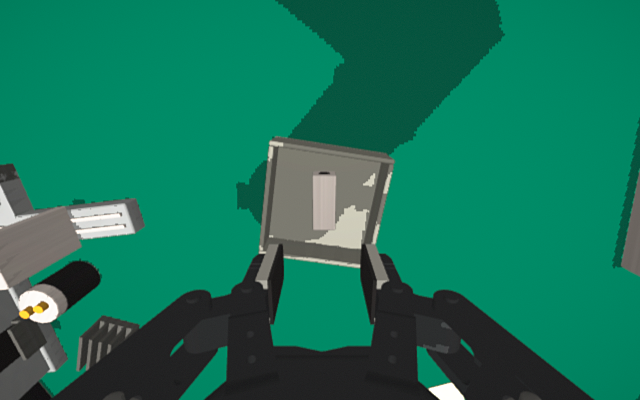

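```bash
python3 - <<'E'
from mv import *
plan((488,185,170,10.1),(490.6,165.5,150,10.1))
E
```

```text
clk 5.40 pos [469.3 345.1 131.2] jaw 93.42 j6 -2.43 F [1.4 1.9 5.8] w 41.8 tilt 1.279
(488, 185, 170, 10.1) -> shift [-0.0099 -0.1604 -0.0405] yaw 83.32
(490.6, 165.5, 150, 10.1) -> shift [-0.0109 -0.1803 -0.0207] yaw 83.32
```

>>> send_rows(
  translation=[
    [-0.01,-0.02,-0.04],
    [-0.01,-0.04,-0.04],
    [-0.01,-0.06,-0.04],
    [-0.01,-0.08,-0.04],
    [-0.01,-0.1,-0.04],
    [-0.01,-0.12,-0.04],
    [-0.01,-0.14,-0.04],
    [-0.01,-0.16,-0.04],
    [-0.01,-0.16,-0.04],
    [-0.01,-0.16,-0.04],
    [-0.01,-0.16,-0.04],
    [-0.01,-0.16,-0.04],
  ],
  yaw=[-8,-16,-24,-32,-40,-48,-56,-64,-72,-80,-88,-96.7],
  fingers=[255,255,255,255,255,255,255,255,255,255,255,255],
)

```text
clock: 6.6
position: [488.1, 185.4, 170.0]
ee_rot: [0.768, -0.64, 0.003, -0.011]
contact_force: [0.3, -0.1, 0.4]
gripper_width: -0.2
```

>>> send_rows(
  translation=[
    [0,0,0],
    [0,0,0],
  ],
  yaw=[0,0],
  fingers=[255,255],
)

```text
clock: 6.8
position: [488.1, 185.5, 170.3]
ee_rot: [0.767, -0.642, 0.003, -0.012]
contact_force: [0.6, -0.0, -1.1]
gripper_width: -0.1
```

```bash
python3 - <<'E'
from mv import *
import pickle
plan((490.6,165.5,150,10.1))
C=cam("wrist");im=get_image("wrist");cv2.imwrite("pics/w4.png",im); pickle.dump(C,open("w4.pkl","wb"))
E
```

```text
clk 6.80 pos [488.1 185.5 170.3] jaw -169.83 j6 -0.50 F [ 0.6 -0.  -1.1] w -0.1 tilt 1.390
(490.6, 165.5, 150, 10.1) -> shift [0.0203 0.0015 0.02  ] yaw 0.07
```

View pics/w4.png

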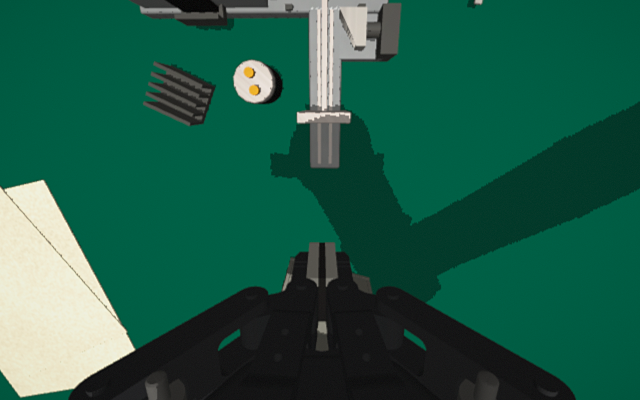

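```bash
python3 - <<'E'
from mv import *
im=cv2.imread("pics/w4.png"); crop(im,220,0,420,180,4,"pics/w4c.png")
E
```

```text
(no output)
```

View pics/w4c.png

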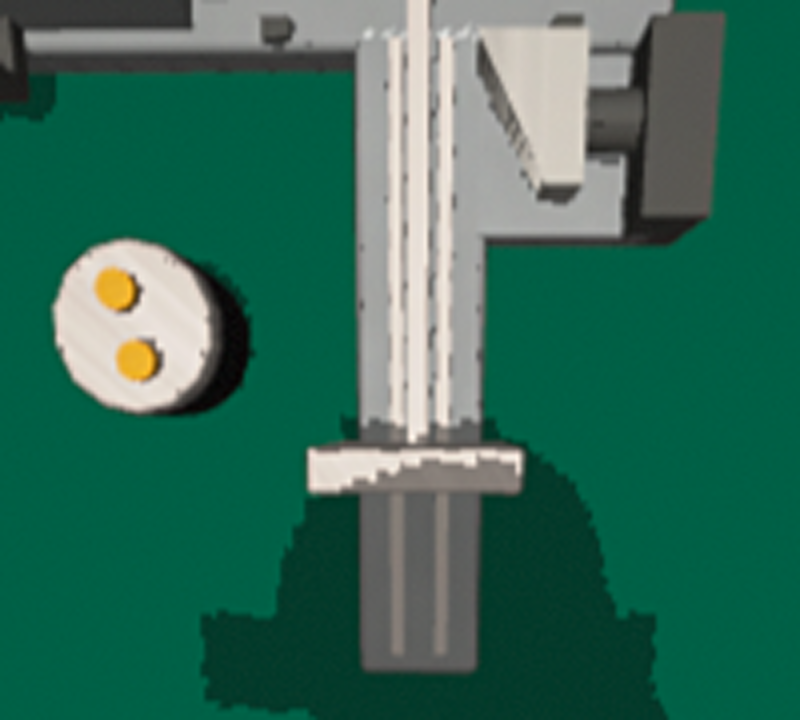

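```bash
python3 - <<'E'
from fit import *
import pickle
C=pickle.load(open("w4.pkl","rb"))
q=u([(361,671),(478,671),(357,40),(585,185),(585,30)],4,220,0)
for z,pp in [(88,(308,493)),(88,(522,493)),(58,(135,325)),(18,(361,671)),(18,(478,671))]:
    print(z,p2w("wrist",u([pp],4,220,0)[0],z,C))
# hopper fit from top + w4
H=np.array([630.07,-17.8,.1768])
def loc(w): 
    c,s=np.cos(H[2]),np.sin(H[2]); d=w[:2]-H[:2]; return c*d[0]+s*d[1], -s*d[0]+c*d[1]
for z,pp in [(88,(308,493)),(88,(522,493)),(58,(135,325)),(18,(361,671)),(18,(478,671)),(42,(482,32)),(45,(712,215))]:
    print(z,pp,loc(p2w("wrist",u([pp],4,220,0)[0],z,C)))
E
```

```text
88 [519.94303931 123.2008976   88.        ]
88 [480.48580019 116.09181505  88.        ]
58 [562.55527782  98.88985679  58.        ]
18 [506.34589273 169.96672617  18.        ]
18 [476.6881     164.52537152  18.        ]
88 (308, 493) (np.float64(-83.61096302068006), np.float64(158.17208179379173))
88 (522, 493) (np.float64(-123.70347292081664), np.float64(158.11357233879914))
58 (135, 325) (np.float64(-45.938817962848944), np.float64(126.7453564951968))
18 (361, 671) (np.float64(-88.77096027171787), np.float64(206.60037461449687))
18 (478, 671) (np.float64(-118.92346138053095), np.float64(206.46006558508935))
42 (482, 32) (np.float64(-116.26986805179308), np.float64(71.09340557516742))
45 (712, 215) (np.float64(-164.39424494595647), np.float64(104.86636664179083))
```

```bash
cat >> mv.py <<'E'
H=np.array([631,-18.5,.1768])
def hw(x,y): 
    c,s=np.cos(H[2]),np.sin(H[2]); return (H[0]+c*x-s*y,H[1]+s*x+c*y)
E
python3 - <<'E'
from mv import *
plan((*hw(-105,182),170,10.1),(*hw(-105,182),54,10.1),(*hw(-105,81),54,10.1))
E
```

```text
clk 6.85 pos [488.1 185.5 170.2] jaw -169.81 j6 -0.50 F [-0.8 -0.1  0.6] w 0.0 tilt 1.382
(np.float64(495.6265613892085), np.float64(142.1954639020351), 170, 10.1) -> shift [ 0.0439  0.0003 -0.0003] yaw 0.09
(np.float64(495.6265613892085), np.float64(142.1954639020351), 54, 10.1) -> shift [0.0452 0.0028 0.1157] yaw 0.09
(np.float64(513.3904779866963), np.float64(42.76989743587157), 54, 10.1) -> shift [0.1462 0.0029 0.1146] yaw 0.09
```

>>> send_rows(
  translation=[
    [0.02,0.003,0.03],
    [0.044,0.003,0.07],
    [0.045,0.003,0.105],
    [0.045,0.003,0.116],
    [0.055,0.003,0.116],
    [0.07,0.003,0.116],
    [0.085,0.003,0.115],
    [0.1,0.003,0.115],
    [0.112,0.003,0.115],
    [0.12,0.003,0.115],
    [0.13,0.003,0.115],
    [0.138,0.003,0.115],
  ],
  yaw=[0,0,0,0,0,0,0,0,0,0,0,0],
  fingers=[255,255,255,255,255,255,255,255,255,255,255,255],
)

```text
clock: 8.05
position: [513.0, 52.3, 55.6]
ee_rot: [0.767, -0.641, 0.003, -0.014]
contact_force: [0.1, 0.9, -0.1]
gripper_width: -0.2
```

```bash
python3 - <<'E'
from mv import *
plan((*hw(-105,81),54,10.1))
im=get_image("wrist");crop(im,200,100,440,300,3,"pics/w5.png")
E
```

```text
clk 8.05 pos [513.   52.3  55.6] jaw -169.81 j6 -0.23 F [ 0.1  0.9 -0.1] w -0.2 tilt 1.658
(np.float64(513.3904779866963), np.float64(42.76989743587157), 54, 10.1) -> shift [0.0094 0.0013 0.0015] yaw 0.09
```

View pics/w5.png

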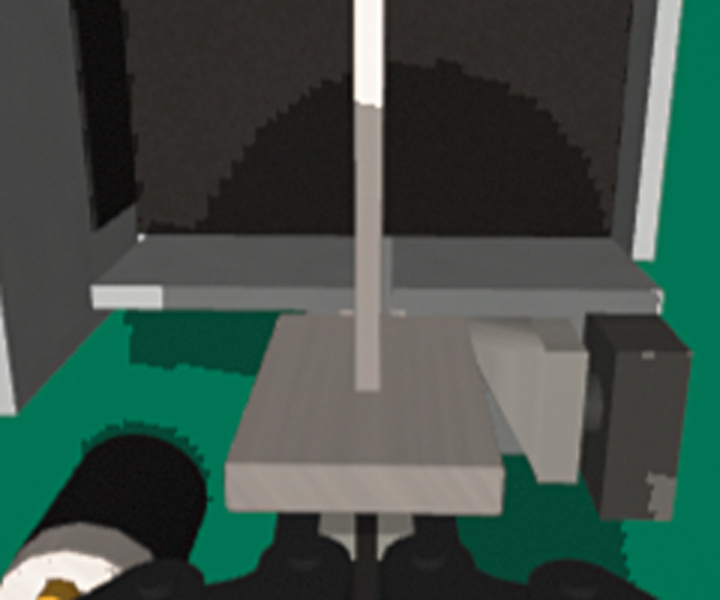

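>>> send_rows(
  translation=[
    [0.005,0.001,0.0],
    [0.009,0.001,0.0],
    [0.012,0.001,0.0],
    [0.012,0.001,0.0],
  ],
  yaw=[0,0,0,0],
  fingers=[255,255,255,255],
)

```text
clock: 8.5
position: [514.5, 42.9, 55.9]
ee_rot: [0.767, -0.642, 0.003, -0.016]
contact_force: [-9.0, 24.5, 1.6]
gripper_width: -0.1
```

```bash
python3 - <<'E'
from mv import *
plan((*hw(-105,81),54,10.1))
im=get_image("wrist");crop(im,200,100,440,300,3,"pics/w6.png")
E
```

```text
clk 8.50 pos [514.5  42.9  55.9] jaw -169.85 j6 -0.20 F [-9.  24.5  1.6] w -0.1 tilt 1.914
(np.float64(513.3904779866963), np.float64(42.76989743587157), 54, 10.1) -> shift [-0.0001  0.0012  0.0019] yaw 0.05
```

View pics/w6.png

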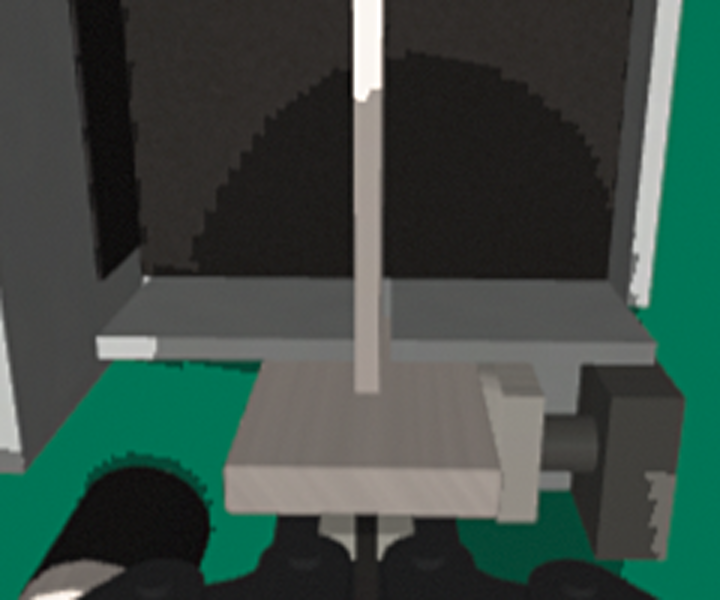

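>>> send_rows(
  translation=[
    [-0.01,0.0,0.0],
    [-0.03,0.0,-0.01],
    [-0.04,0.0,-0.05],
    [-0.04,0.0,-0.1],
    [-0.04,0.0,-0.12],
    [-0.04,0.0,-0.12],
    [-0.04,0.0,-0.12],
  ],
  yaw=[0,0,0,0,0,0,0],
  fingers=[255,255,255,200,100,0,0],
)

```text
clock: 9.25
position: [504.2, 79.1, 176.9]
ee_rot: [0.767, -0.642, 0.003, -0.017]
contact_force: [0.0, -0.5, -0.3]
gripper_width: 58.4
```

```bash
python3 - <<'E'
from mv import *
import pickle
plan((451,-328,150,112.1))
C=cam("wrist");im=get_image("wrist");cv2.imwrite("pics/w7.png",im); pickle.dump(C,open("w7.pkl","wb"))
s=read_state(); print(R.from_quat(s["ee_rot"]).as_matrix()[:,2])
E
```

```text
clk 9.25 pos [504.2  79.1 176.9] jaw -169.85 j6 -0.29 F [ 0.  -0.5 -0.3] w 58.4 tilt 1.937
(451, -328, 150, 112.1) -> shift [0.3917 0.1248 0.0167] yaw 78.05
[ 0.02384015  0.02075694 -0.99950027]
```

View pics/w7.png

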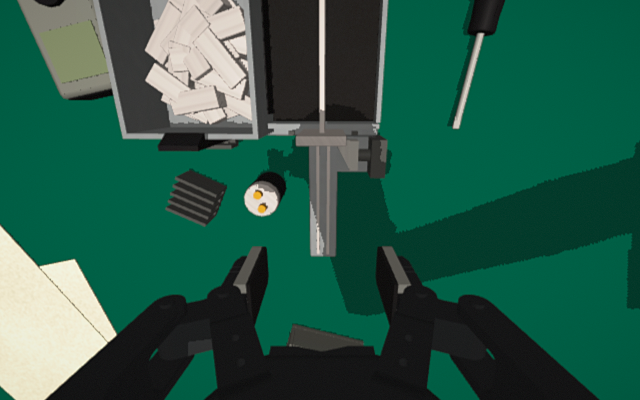

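```bash
python3 - <<'E'
from mv import *
im=cv2.imread("pics/w7.png"); crop(im,90,0,290,160,4,"pics/w7c.png"); crop(im,280,110,400,190,6,"pics/w7d.png")
E
```

```text
(no output)
```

View pics/w7c.png

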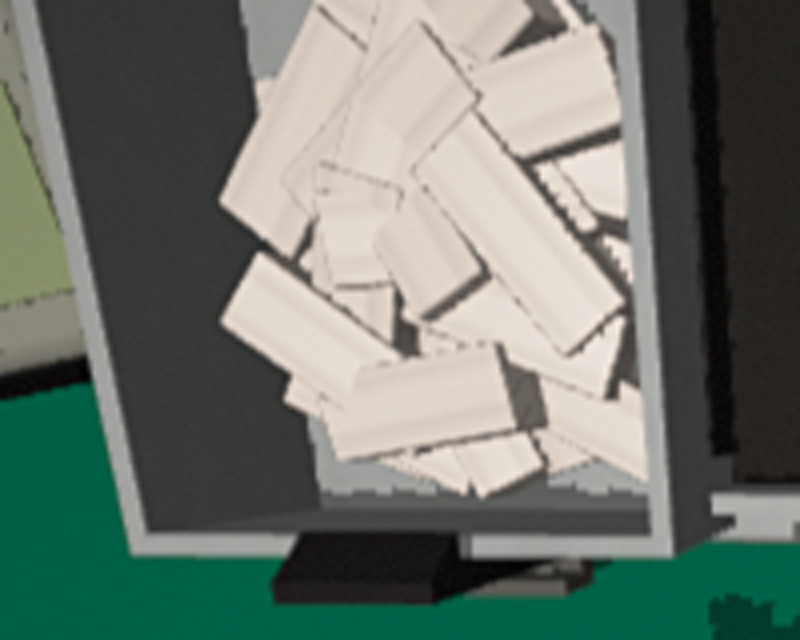

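View pics/w7d.png

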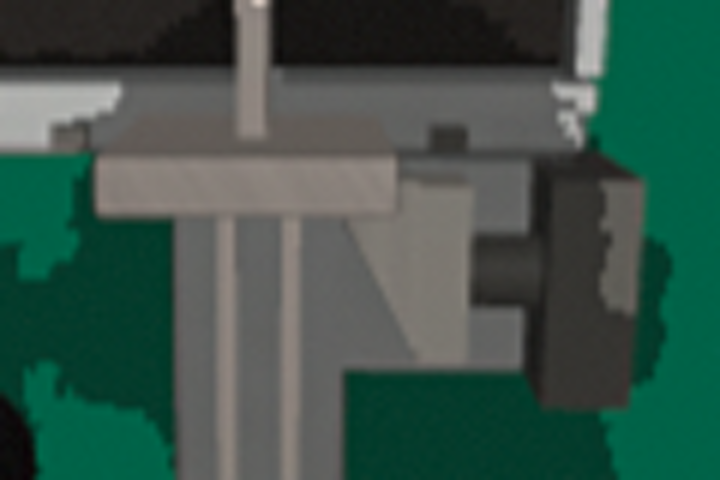

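```bash
python3 - <<'E'
from fit import *
import pickle
C=pickle.load(open("w7.pkl","rb"))
H=np.array([631,-18.5,.1768])
def loc(w): 
    c,s=np.cos(H[2]),np.sin(H[2]); d=w[:2]-H[:2]; return np.round([c*d[0]+s*d[1], -s*d[0]+c*d[1]],1)
for z,q in [(85,(132,554)),(85,(675,554)),(85,(148,533)),(85,(652,533))]: print(loc(p2w("wrist",u([q],4,90,0)[0],z,C)))
for z,q in [(88,(95,215)),(88,(396,215)),(42,(418,363)),(42,(472,363)),(42,(472,185)),(42,(405,185))]: print(loc(p2w("wrist",u([q],6,280,110)[0],z,C)))
E
```

```text
[55.9 64.8]
[-54.7  64.4]
[51.6 60.6]
[-50.4  60.3]
[-84.5  69.7]
[-124.2   69.5]
[-130.8   99.6]
[-139.5   99.5]
[-138.3   71.1]
[-127.9   71.2]
```

```bash
python3 - <<'E'
from fit import *
import pickle
H=np.array([631,-18.5,.1768])
def loc(w): 
    c,s=np.cos(H[2]),np.sin(H[2]); d=w[:2]-H[:2]; return np.round([c*d[0]+s*d[1], -s*d[0]+c*d[1]],1)
C=pickle.load(open("w4.pkl","rb"))
for q in [(482,32),(541,185),(582,185),(587,30)]: print(q,loc(p2w("wrist",u([q],4,220,0)[0],42,C)))
for q in [(645,15),(640,215),(712,215)]: print("blk",q,loc(p2w("wrist",u([q],4,220,0)[0],45,C)))
C=pickle.load(open("w7.pkl","rb"))
for q in [(345,220),(418,363),(467,363),(472,185)]: print(q,loc(p2w("wrist",u([q],6,280,110)[0],42,C)))
for q in [(540,180),(540,400),(628,408)]: print("blk",q,loc(p2w("wrist",u([q],6,280,110)[0],45,C)))
E
```

```text
(482, 32) [-117.1   71.9]
(541, 185) [-129.9   99.5]
(582, 185) [-138.4   99.6]
(587, 30) [-138.1   71.7]
blk (645, 15) [-149.1   70. ]
blk (640, 215) [-150.3  105.7]
blk (712, 215) [-165.2  105.7]
(345, 220) [-118.6   76.7]
(418, 363) [-130.8   99.6]
(467, 363) [-138.7   99.5]
(472, 185) [-138.3   71.1]
blk (540, 180) [-148.5   70. ]
blk (540, 400) [-150.3  104.8]
blk (628, 408) [-164.5  106. ]
```

```bash
python3 - <<'E'
from mv import *
plan((451.5,-328.5,160,112.1))
E
```

```text
clk 9.30 pos [503.7  78.9 175.9] jaw -169.85 j6 -0.29 F [-0.2  0.3 -0.3] w 65.2 tilt 1.811
(451.5, -328.5, 160, 112.1) -> shift [0.392  0.1235 0.0062] yaw 78.05
```

>>> send_rows(
  translation=[
    [0.04,0.012,0.006],
    [0.08,0.025,0.006],
    [0.12,0.038,0.006],
    [0.16,0.05,0.006],
    [0.2,0.063,0.006],
    [0.24,0.076,0.006],
    [0.28,0.088,0.006],
    [0.32,0.101,0.006],
    [0.36,0.113,0.006],
    [0.392,0.123,0.006],
    [0.392,0.123,0.006],
    [0.392,0.123,0.006],
  ],
  yaw=[8,16,24,32,40,48,56,64,72,78,78,78],
  fingers=[0,0,0,0,0,0,0,0,0,0,0,0],
)

```text
clock: 10.5
position: [450.6, -328.8, 158.2]
ee_rot: [-0.191, 0.981, 0.009, 0.012]
contact_force: [0.6, 0.1, -0.2]
gripper_width: 85.7
```

>>> send_rows(
  translation=[
    [0,0,0],
    [0,0,0],
  ],
  yaw=[0,0],
  fingers=[0,0],
)

```text
clock: 10.7
position: [450.3, -327.7, 157.4]
ee_rot: [-0.192, 0.981, 0.01, 0.011]
contact_force: [0.2, -0.1, 0.7]
gripper_width: 85.4
```

```bash
python3 - <<'E'
from mv import *
import pickle
plan((451.5,-328.5,28,112.1))
C=cam("wrist");im=get_image("wrist");cv2.imwrite("pics/w8.png",im); pickle.dump(C,open("w8.pkl","wb"))
E
```

```text
clk 10.70 pos [ 450.3 -327.7  157.4] jaw 112.18 j6 -0.81 F [ 0.2 -0.1  0.7] w 85.4 tilt 1.694
(451.5, -328.5, 28, 112.1) -> shift [ 0.0026 -0.0031  0.1294] yaw 0.08
```

View pics/w8.png

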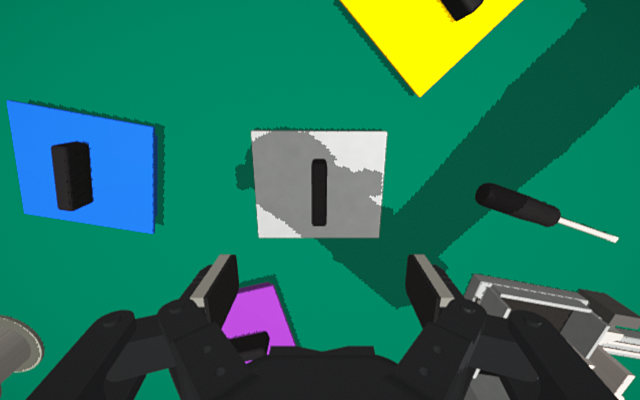

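```bash
python3 - <<'E'
from mv import *
im=cv2.imread("pics/w8.png"); crop(im,240,110,400,250,5,"pics/w8c.png")
E
```

```text
(no output)
```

View pics/w8c.png

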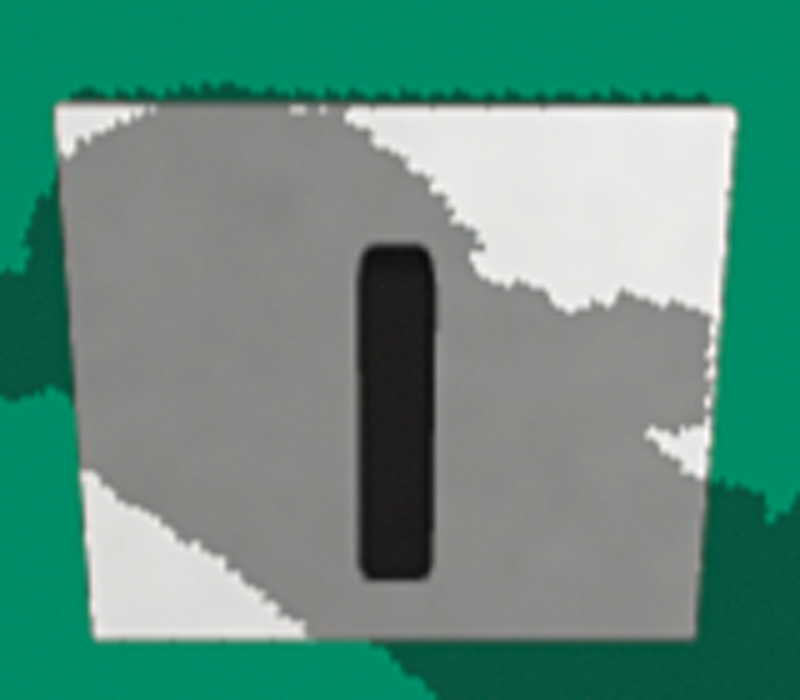

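```bash
python3 - <<'E'
from fit import *
import pickle
from mv import plan
C=pickle.load(open("w8.pkl","rb"))
s=u([(55,102),(737,108),(695,639),(94,639)],5,240,110)
p,e=fit(s,[(-55,-63.5,23),(-55,63.5,23),(55,63.5,23),(55,-63.5,23)],[451,-328,.386],C,"wrist");print(p,np.degrees(p[2]),e)
plan((p[0],p[1],100,90+np.degrees(p[2])),(p[0],p[1],29,90+np.degrees(p[2])))
E
```

```text
[ 4.50593319e+02 -3.28735673e+02  3.78807312e-01] 21.704060239959556 [0.1644356  0.31270632 0.19023244 0.3088802 ]
clk 10.75 pos [ 450.6 -327.7  157.8] jaw 112.19 j6 -0.81 F [ 0.7 -0.5  0.4] w 85.4 tilt 1.701
(np.float64(450.5933190021853), np.float64(-328.73567337325596), 100, np.float64(111.70406023995956)) -> shift [ 0.0019 -0.0017  0.0577] yaw 0.49
(np.float64(450.5933190021853), np.float64(-328.73567337325596), 29, np.float64(111.70406023995956)) -> shift [ 0.0038 -0.0027  0.1287] yaw 0.49
```

>>> send_rows(
  translation=[
    [0.001,-0.001,0.04],
    [0.003,-0.002,0.08],
    [0.004,-0.003,0.115],
    [0.004,-0.003,0.128],
    [0.004,-0.003,0.128],
    [0.004,-0.003,0.128],
    [0.004,-0.003,0.128],
    [0.004,-0.003,0.128],
    [0.004,-0.003,0.128],
    [0.004,-0.003,0.128],
    [0.004,-0.003,0.128],
  ],
  yaw=[0.5,0.5,0.5,0.5,0.5,0.5,0.5,0.5,0.5,0.5,0.5],
  fingers=[100,100,100,100,255,255,255,255,255,255,255],
)

```text
clock: 11.85
position: [452.1, -329.5, 31.8]
ee_rot: [-0.188, 0.982, 0.008, 0.013]
contact_force: [-0.5, 2.2, 7.3]
gripper_width: 12.8
```

```bash
python3 - <<'E'
from mv import *
im=get_image("wrist");cv2.imwrite("pics/w9.png",im)
plan((450.6,-328.7,180,111.7))
E
```

```text
clk 11.90 pos [ 452.  -329.5   31.8] jaw 111.74 j6 -0.80 F [0.3 3.1 7.4] w 12.6 tilt 1.789
(450.6, -328.7, 180, 111.7) -> shift [-0.0033  0.0029 -0.1481] yaw 0.04
```

View pics/w9.png

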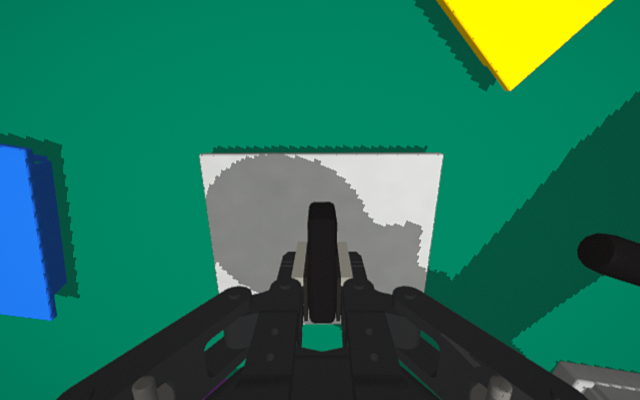

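```bash
python3 - <<'E'
from mv import *
plan((450.6,-328.7,182,111.7),(632.6,-18.6,165,100.1),(632.6,-18.6,108,100.1))
E
```

```text
clk 11.90 pos [ 452.  -329.5   31.8] jaw 111.74 j6 -0.80 F [0.3 3.1 7.4] w 12.6 tilt 1.789
(450.6, -328.7, 182, 111.7) -> shift [-0.0034  0.0029 -0.1501] yaw 0.04
(632.6, -18.6, 165, 100.1) -> shift [-0.2866  0.2234 -0.1224] yaw 11.64
(632.6, -18.6, 108, 100.1) -> shift [-0.2849  0.2228 -0.0654] yaw 11.64
```

>>> send_rows(
  translation=[
    [-0.001,0.001,-0.03],
    [-0.002,0.001,-0.07],
    [-0.003,0.002,-0.11],
    [-0.01,0.006,-0.14],
    [-0.04,0.03,-0.14],
    [-0.075,0.058,-0.135],
    [-0.11,0.086,-0.135],
    [-0.145,0.113,-0.13],
    [-0.18,0.14,-0.13],
    [-0.215,0.168,-0.125],
    [-0.25,0.195,-0.125],
    [-0.272,0.212,-0.122],
  ],
  yaw=[0,0,0,1,3,5,7,9,10,11,11.6,11.6],
  fingers=[255,255,255,255,255,255,255,255,255,255,255,255],
)

```text
clock: 13.1
position: [624.5, -31.9, 164.4]
ee_rot: [-0.089, 0.996, 0.01, 0.013]
contact_force: [0.2, -0.5, -1.0]
gripper_width: 12.9
```

>>> send_rows(
  translation=[
    [0,0,0],
    [0,0,0],
    [0,0,0],
  ],
  yaw=[0,0,0],
  fingers=[255,255,255],
)

```text
clock: 13.4
position: [623.7, -32.7, 164.4]
ee_rot: [-0.089, 0.996, 0.01, 0.013]
contact_force: [0.2, -0.4, -1.5]
gripper_width: 12.3
```

```bash
python3 - <<'E'
from mv import *
import pickle
plan((632.6,-18.6,165,100.1),(632.6,-18.6,120,100.1))
C=cam("wrist");im=get_image("wrist");cv2.imwrite("pics/w10.png",im); pickle.dump(C,open("w10.pkl","wb"))
im=get_image("scene");crop(im,260,130,420,270,5,"pics/s10.png")
E
```

```text
clk 13.40 pos [623.7 -32.7 164.4] jaw 100.18 j6 -1.58 F [ 0.2 -0.4 -1.5] w 12.3 tilt 1.825
(632.6, -18.6, 165, 100.1) -> shift [-0.0113  0.0123 -0.0001] yaw 0.08
(632.6, -18.6, 120, 100.1) -> shift [-0.0101  0.0116  0.0448] yaw 0.08
```

View pics/w10.png

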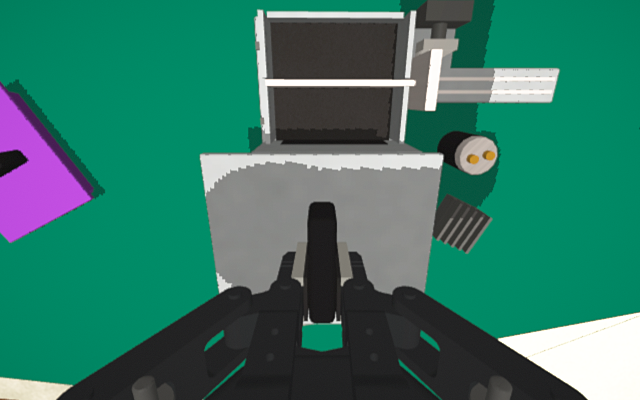

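View pics/s10.png

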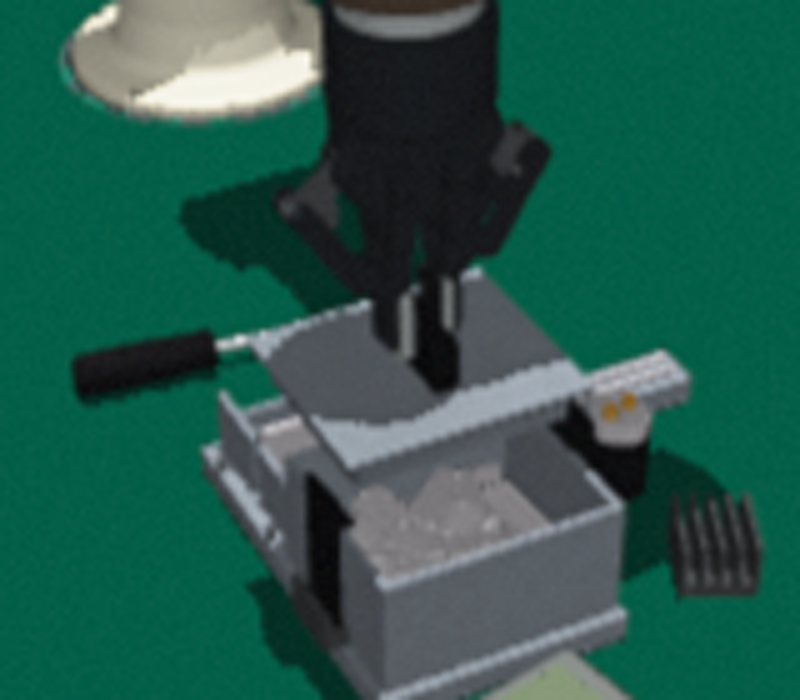

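```bash
python3 - <<'E'
from mv import *
q=np.array([-0.188,.982,.008,.013]);Rg=R.from_quat(q).as_matrix()
off=Rg.T@(np.array([450.6,-328.7,0])-[452,-329.5,31.8]); print(off)
s=read_state();Rn=R.from_quat(s["ee_rot"]).as_matrix()
o=Rn@off; print(o, "lid now",np.array(s["position"])+o)
T=np.array([631.6,-18.8,0])-o
print(T); plan((T[0],T[1],164.4,100.1),(T[0],T[1],125,100.1))
E
```

```text
[ 1.91296718  0.91637152 31.77012464]
[ -1.27526519   1.24757546 -31.79083601] lid now [622.53426615 -31.86613413 132.82230367]
[632.87526519 -20.04757546  31.79083601]
clk 13.50 pos [623.8 -33.1 164.6] jaw 100.14 j6 -1.58 F [ 0.4 -0.2 -1.6] w 12.8 tilt 1.853
(np.float64(632.875265191214), np.float64(-20.047575456736514), 164.4, 100.1) -> shift [-0.0112  0.0113  0.0007] yaw 0.04
(np.float64(632.875265191214), np.float64(-20.047575456736514), 125, 100.1) -> shift [-0.0101  0.0106  0.0401] yaw 0.04
```

>>> send_rows(
  translation=[
    [-0.008,0.008,0.0],
    [-0.011,0.012,0.0],
    [-0.011,0.012,0.015],
    [-0.011,0.012,0.03],
    [-0.011,0.012,0.04],
    [-0.011,0.012,0.04],
  ],
  yaw=[0,0,0,0,0,0],
  fingers=[255,255,255,255,255,255],
)

```text
clock: 14.1
position: [632.6, -18.5, 123.3]
ee_rot: [-0.088, 0.996, 0.01, 0.011]
contact_force: [-0.3, 0.3, -1.7]
gripper_width: 12.6
```

```bash
python3 - <<'E'
from mv import *
plan((632.8,-19.4,125,100.1),(632.8,-19.4,108,100.1),(632.8,-19.4,99,100.1))
im=get_image("wrist");cv2.imwrite("pics/w11.png",im)
im=get_image("scene");crop(im,260,130,420,270,5,"pics/s11.png")
E
```

```text
clk 14.10 pos [632.6 -18.5 123.3] jaw 100.13 j6 -1.60 F [-0.3  0.3 -1.7] w 12.6 tilt 1.687
(632.8, -19.4, 125, 100.1) -> shift [-0.0001 -0.0009 -0.0017] yaw 0.03
(632.8, -19.4, 108, 100.1) -> shift [ 0.0003 -0.0012  0.0153] yaw 0.03
(632.8, -19.4, 99, 100.1) -> shift [ 0.0005 -0.0013  0.0243] yaw 0.03
```

View pics/w11.png

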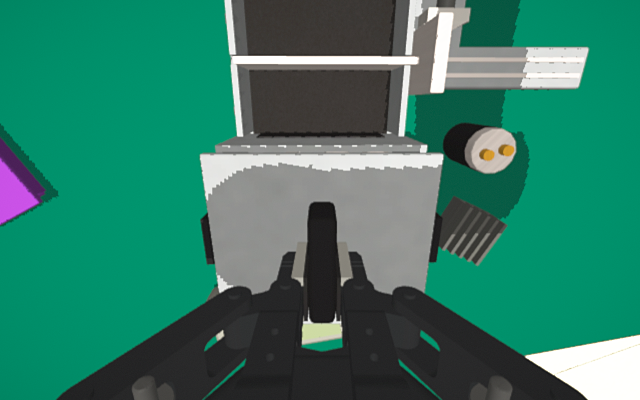

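View pics/s11.png

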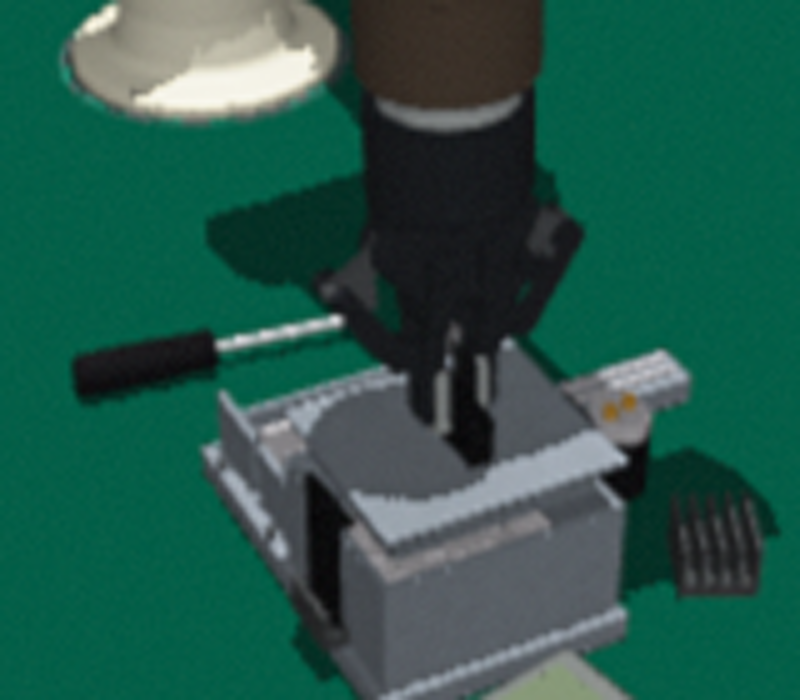

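>>> send_rows(
  translation=[
    [0.0,-0.001,0.006],
    [0.0,-0.001,0.012],
    [0.0,-0.001,0.015],
    [0.0,-0.001,0.018],
    [0.0,-0.001,0.021],
    [0.0,-0.001,0.024],
    [0.0,-0.001,0.024],
  ],
  yaw=[0,0,0,0,0,0,0],
  fingers=[255,255,255,255,255,255,255],
)

```text
clock: 14.9
position: [634.9, -18.9, 102.9]
ee_rot: [-0.088, 0.996, 0.009, 0.014]
contact_force: [-2.7, 1.2, 5.9]
gripper_width: 12.7
```

```bash
python3 - <<'E'
from mv import *
plan((632.8,-19.4,99,100.1))
im=get_image("wrist");cv2.imwrite("pics/w12.png",im)
im=get_image("scene");crop(im,260,130,420,270,5,"pics/s12.png")
E
```

```text
clk 14.90 pos [634.9 -18.9 102.9] jaw 100.17 j6 -1.60 F [-2.7  1.2  5.9] w 12.7 tilt 1.937
(632.8, -19.4, 99, 100.1) -> shift [ 0.0023 -0.0002  0.0038] yaw 0.07
```

View pics/w12.png

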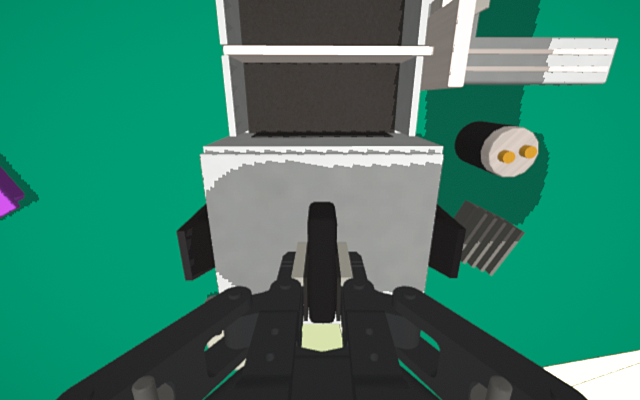

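View pics/s12.png

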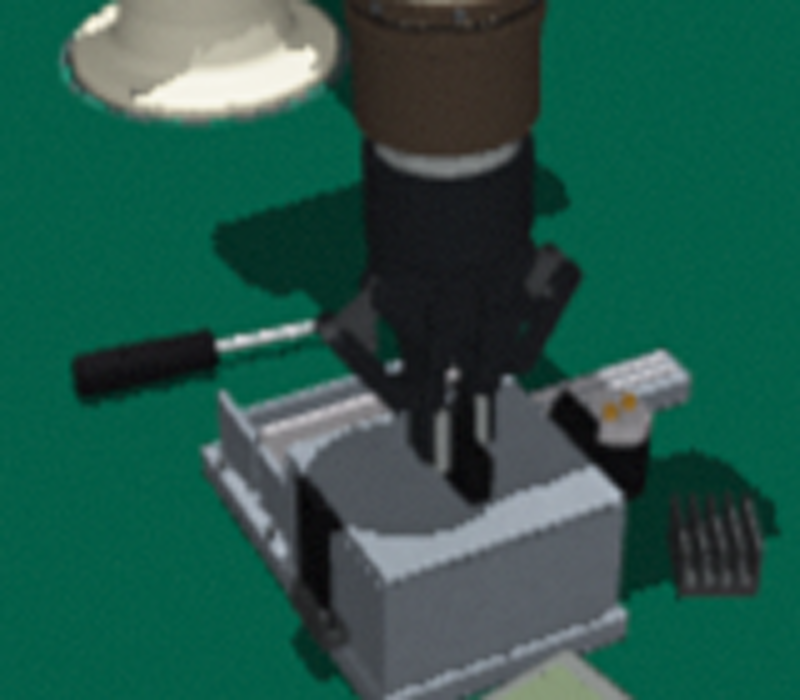

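>>> send_rows(
  translation=[
    [0.001,0.0,0.003],
    [0.002,0.0,0.006],
    [0.002,0.0,0.009],
    [0.002,0.0,0.012],
    [0.002,0.0,0.012],
  ],
  yaw=[0,0,0,0,0],
  fingers=[255,255,255,255,255],
)

```text
clock: 15.5
position: [634.2, -19.2, 98.7]
ee_rot: [-0.09, 0.996, 0.008, 0.016]
contact_force: [-14.0, 2.9, 34.2]
gripper_width: 12.3
```

```bash
python3 - <<'E'
from mv import *
plan((632.8,-19.4,99,100.1))
im=get_image("wrist");crop(im,160,100,480,300,2.5,"pics/w13.png")
im=get_image("scene");crop(im,280,170,400,270,6,"pics/s13.png")
E
```

```text
clk 15.50 pos [634.2 -19.2  98.7] jaw 100.34 j6 -1.60 F [-14.    2.9  34.2] w 12.3 tilt 2.037
(632.8, -19.4, 99, 100.1) -> shift [ 0.0014  0.0001 -0.0003] yaw 0.24
```

View pics/w13.png

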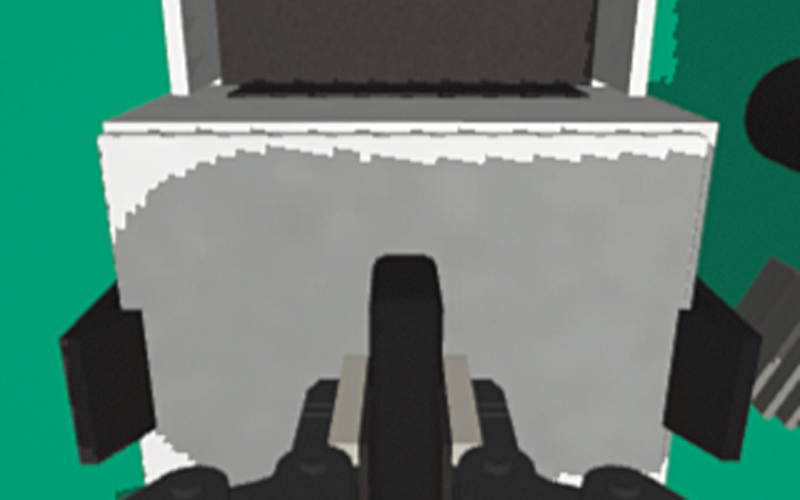

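View pics/s13.png

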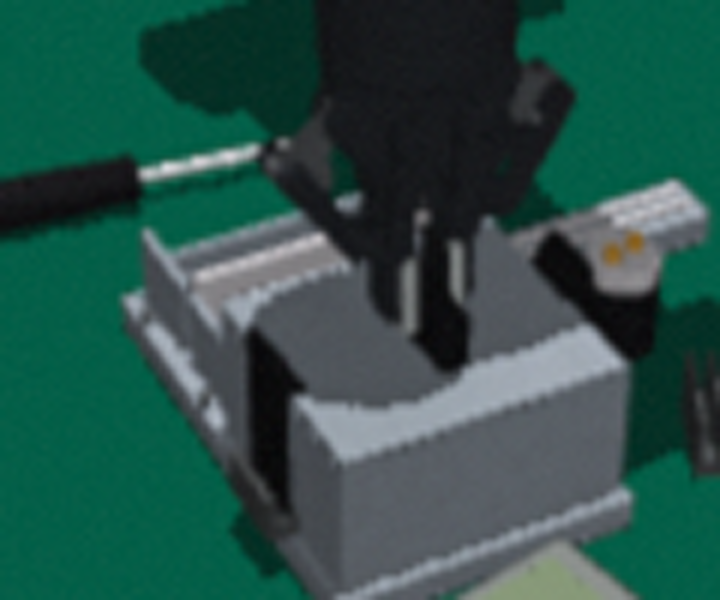

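>>> send_rows(
  translation=[
    [0.0,0.0,-0.001],
    [0.0,0.0,-0.001],
    [0.0,0.0,-0.001],
    [0.0,0.0,-0.001],
    [0.0,0.0,-0.02],
    [0.0,0.0,-0.06],
    [0.0,0.0,-0.1],
    [0.0,0.0,-0.14],
    [0.0,0.0,-0.15],
    [0.0,0.0,-0.15],
  ],
  yaw=[0,0,0,0,0,0,0,0,0,0],
  fingers=[200,130,130,130,130,130,130,130,130,130],
)

```text
clock: 16.6
position: [630.5, -22.0, 250.0]
ee_rot: [-0.09, 0.996, 0.008, 0.018]
contact_force: [0.1, -0.8, 0.3]
gripper_width: 42.2
```

```bash
python3 - <<'E'
from mv import *
import pickle
plan((632.8,-19.4,99,100.1))
C=cam("wrist"); pickle.dump(C,open("w14.pkl","wb"))
im=get_image("wrist");cv2.imwrite("pics/w14f.png",im);crop(im,200,80,440,280,3,"pics/w14.png")
im=get_image("scene");cv2.imwrite("pics/s14.png",im)
E
```

```text
clk 16.60 pos [630.5 -22.  250. ] jaw 100.33 j6 -1.60 F [ 0.1 -0.8  0.3] w 42.2 tilt 2.232
(632.8, -19.4, 99, 100.1) -> shift [2.80e-03 1.00e-04 1.51e-01] yaw 0.23
```

View pics/w14.png

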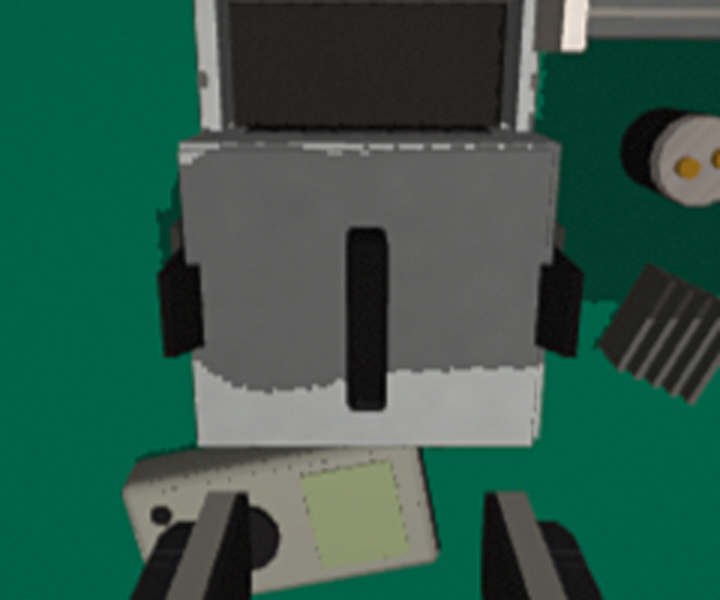

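View pics/s14.png

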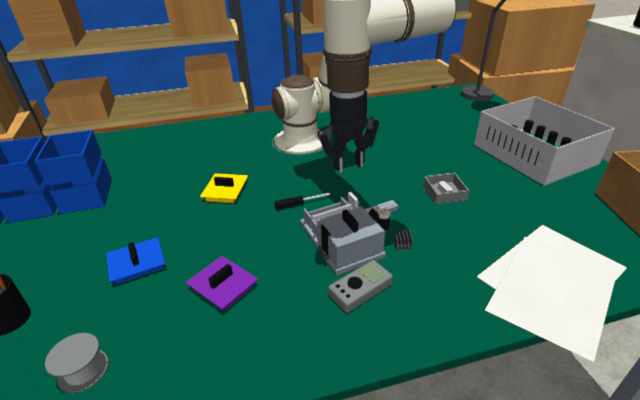

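```bash
python3 - <<'E'
from fit import *
import pickle
C=pickle.load(open("w14.pkl","rb"))
s=u([(180,152),(557,150),(537,445),(198,445)],3,200,80)
H=np.array([631.6,-18.8,.1768])
def loc(w):
    c,s=np.cos(H[2]),np.sin(H[2]); d=w[:2]-H[:2]; return np.round([c*d[0]+s*d[1], -s*d[0]+c*d[1]],1)
p,e=fit(s,[(-55,-63.5,90),(-55,63.5,90),(55,63.5,90),(55,-63.5,90)],[631,-19,.177],C,"wrist");print(p,e,loc(p[:2]))
for z in (87,90,93,97):
  D=np.array([(-55,-63.5,z),(-55,63.5,z),(55,63.5,z),(55,-63.5,z)]); print(z,fit(s,D,[631,-19,.177],C,"wrist")[1].mean())
for q in [(160,273),(203,265),(539,263),(582,270),(165,355),(577,355),(203,345),(536,345)]: print(q,loc(p2w("wrist",u([q],3,200,80)[0],106,C)))
for q in [(180,152),(557,150)]: print("corner",loc(p2w("wrist",u([q],3,200,80)[0],90,C)))
E
```

```text
[ 6.33119444e+02 -1.88080096e+01  1.78730693e-01] [0.71666363 0.1094297  0.71206309 0.87245676] [ 1.5 -0.3]
87 0.9934048321334501
90 0.6026532964594793
93 0.9291215950462828
97 1.686482287549758
(160, 273) [-14.9 -70.2]
(203, 265) [-17.7 -55.7]
(539, 263) [-18.3  56.4]
(582, 270) [-15.9  71.1]
(165, 355) [ 14.1 -70.7]
(577, 355) [14.3 72. ]
(203, 345) [ 10.4 -57.4]
(536, 345) [10.6 57.4]
corner [-52.7 -63.9]
corner [-53.6  63.2]
```

```bash
python3 - <<'E'
from h import *
im=get_image("top"); a=im[90:270,140:360]; cv2.imwrite("pics/t15.png",cv2.resize(a,None,fx=3.3,fy=3.3,interpolation=2))
im=cv2.imread("pics/w14f.png"); crop(im,340,0,540,130,4,"pics/w15.png")
E
```

```text
(no output)
```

View pics/t15.png

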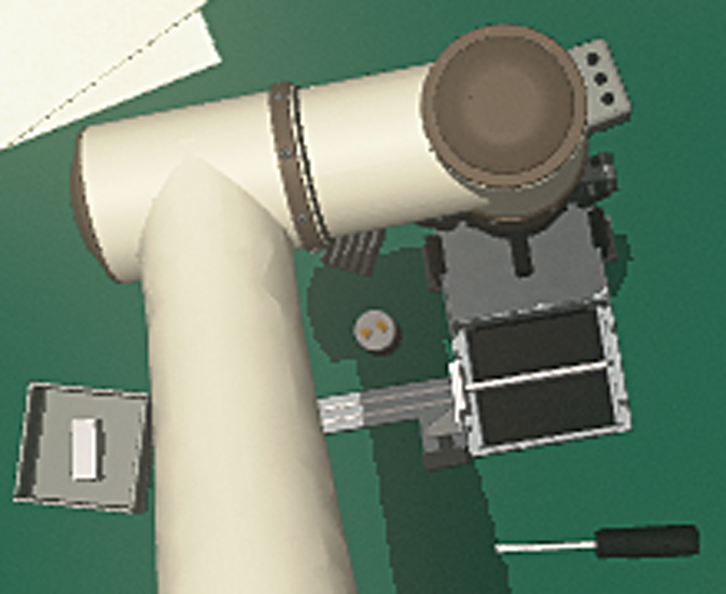

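View pics/w15.png

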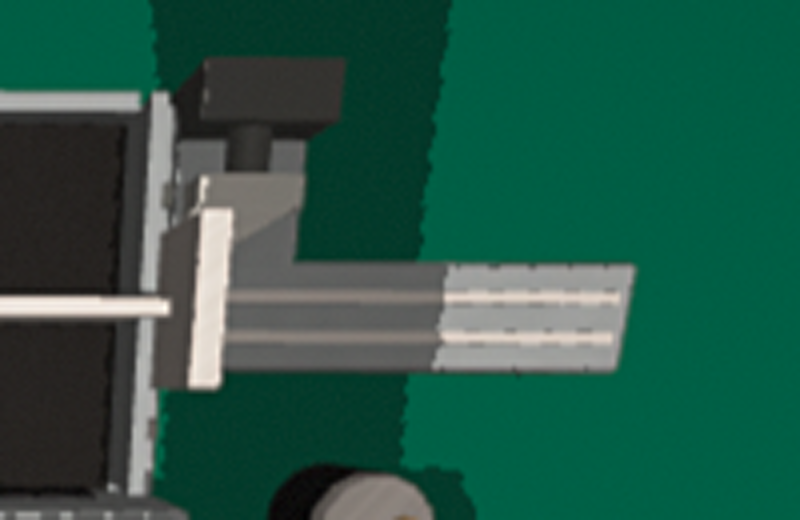

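The pictures show the standoff in the tray at about (86,448) in the top crop and the gate shut with the catch out behind its tab. The lid sits on the bin with both clips over it, and the gripper is open and clear, so I am handing in.

```bash
python3 - <<'E'
from bench import *
print(job_done())
E
```

```text
the job is handed in; nothing more can be done
None
```

The parts dispenser is closed up and the job is handed in, at about 17 s of the 72 s allowed; no verdict was reported.

- **Standoff:** I took it out of the trough and released it in the tray. The last top picture shows it lying flat, well inside the walls.
- **Gate:** I pushed it against its stop with closed fingers (about 26 N at the end). The tab's outer face then measured about 70 mm in dispenser y, so the gate is at about 0. The catch was in the same place as at the start, so it has sprung out behind the tab.
- **Lid:** I fitted the grey one, not the blue, purple or yellow look-alikes, and pressed it down with about 34 N. Its centre measured about 1.5 mm in x and -0.3 mm in y from the bin's centre. Its height fits best at the seated 90 mm, and both clips cover its edges within about 1 mm of their rest position.
- **Other things:** The capacitor, heat sink, meter and driver look undisturbed; I judged this by eye and did not measure it. The gripper is open and about 150 mm above the lid.

- **Checks that disagreed:**
  - An early fit of the dispenser's pose from a wrist picture was off by up to 7 pixels. I dropped it, and later wrist measurements agreed with the top camera.
  - The tool picked up a tilt of about 2 degrees along the way, with no visible effect.

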